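# Index the decorating stand and latch it

### The arm

A 6-joint arm with a two-finger parallel gripper is mounted at the origin on the work surface. World frame = base frame: x ahead of the robot, y to its left, z up, the work surface at z = 0. Lengths are in m, angles in degrees, forces in N, time in s.
With the tool pointing down it reaches from about 0.4 to 0.825 m from the base axis. Payload 7 kg.
Tool frame: the origin (TCP) lies at the very end of the fingers, on their centre line; the grasp point (between the pads) lies 19 mm behind it; z points along the fingers, y is the line along which they close (so a half turn about z gives the same grasp; the last joint's range is limited). The gripper opens to 88 mm and grips with 3 to 60 N. Pads are 19 mm wide; open, the fingers measure 130 mm over their backs; the gripper's body (78 mm by 193 mm) begins 47 mm behind the grasp point.
Start: joints at [83.6, 20.546, 0.682, 0, -70.136, -16.507], TCP at [0.263, 0.622, 0.227] pointing down, gripper open.
Joint ranges: [-176.03, 176.03], [-82.01, 121.73], [-58.28, 71.71], [-173.87, 95.51], [-174.79, -0.11], [-173.66, 173.66]. Speed limits (degrees/s): [136.94, 136.94, 172.46, 180, 180, 180].

### API

Orientations are given as [roll, pitch, yaw] about the fixed x, y, z axes, in that order (R = Rz(yaw) Ry(pitch) Rx(roll)).
In Python, from plant import ctrl gives the robot as it stands.
- The arm moves only by the tool carry_out, never from a script. Its argument "deltas" is a list that holds one entry, the list of rows, each a list of 5 numbers: the shift along the tool's x, y, z scaled (see below), then the turn about the tool's z scaled (see below), then the opening, from -1 (shut) to 1 (fully open). A call has 1 to 5 rows; each row is the pose to reach, as a shift and turn from the pose commanded when the call began, along the tool's axes at that moment, turning the shorter way round; what a row does not reach only later rows make up. The controller multiplies each number of a shift by 20 cm and each number of a turn by 2 pi rad. A row lasts 1/10 s, in which the tool goes at most 50 mm and 8.59 degrees, less where a joint would pass 70% of its speed; a pose out of reach is approached as far as the arm can. A call with a number of a shift or a turn outside -1 to 1 is refused whole. A call with a gripper value outside its range is refused whole. The fingers move at their own pace and stop on an object; the grip force is fixed at half the most. Time passes only in rows, so rows that repeat a pose let the fingers close. It gives the time, the measured TCP pose, the force, the opening and the grip force at its end, in the units of the state.
- ctrl.get_obs(): the state, without advancing time (a new reading comes with each control period).
- ctrl.snapshot(name): name is "side" or "top" or "wrist"; returns a dict with "color" (420x560x3 uint8, red, green, blue), "camera_matrix" (3x3 intrinsics, pixels), "R" (3x3) and "t" (3): a world point X has camera coordinates R X + t. Camera axes: x right, y down, z forward; pixel columns grow to the right and rows downward; lengths in m; the calibration is good to about 2 mm. The wrist camera is an equidistant fisheye: a pixel r from the principal point sees the ray r / f radians off the axis. A picture is of the moment at which its call begins. There is no depth.
- ctrl.close_job(): hands the job in; it is judged then, once.
Trained networks look in a picture, given as the dict that the camera call returned (one of the last four; its "shot" number tells which), for a name from the list of things; names that differ only in an ending like _2 or _b are one class to them, and where a whole thing is asked for, a point or a joint stands for the part that bears it (a point fixed in the world has none). Each returns a list of dicts, best first, with "p" (0 to 1); they miss things now and then, are a little off and sometimes report something else, mostly with a low value. They report only what shows in the picture. A call takes as long as a camera call. They do not tell look-alikes from the thing itself.
- ctrl.search_frame(picture, name): "centre" ([column, row] in pixels, amid what is visible of it).
- ctrl.silhouettes(picture, name): "mask" (420x560 bool, what is visible of it) and "centre" ([column, row] in pixels, amid what is visible of it).
- ctrl.spot_point(picture, name): "centre" ([column, row] in pixels: a listed point, or the origin of a listed thing).
The state is a dict: "clock": time; "joint_pos": joint angles; "qvel": joint speeds; "tau": joint torques, N m; "tool_pos": TCP position; "orientation": TCP orientation; "force": force on the tool from outside, world axes, zero at the start; "moment": the same for the moment, N m; "opening": finger opening in m; "gripper_force": force on a finger pad.
Only numpy, scipy, OpenCV 4.12 (cv2) and the standard library are available. Lean on these libraries where they do the work, as an engineer would, in place of code of your own. Each camera call takes 0.05 s, during which the arm holds its last target. There are 200 camera calls.

### The job

Set the decorating stand for the next side of the jug: turn it, click by click, until its steel loop stands at the yellow line under the raised snap hook. Then press the hook's red pad down onto the loop, firmly but without ramming it, until the brass gate passes and springs shut behind the bar. Keep the chocolate jug standing on the stand and leave the other things where they are.

Things in the scene. Friction and masses are not known exactly. Their poses are not given: they have to be found in the camera images.
- axis (a point): Grey bench stand (foot 284 mm across) with an aluminium turntable (194 mm across, top 56 mm above the bench) that turns freely both ways. This point is the turning axis at the turntable's top. It belongs to the foot and does not turn: its x axis is level and points to the latch hook and the yellow line (the set angle), z up. Black lines on the foot mark the clicks, 15 degrees apart.
- handle (a point): Middle of the black grip: upright cylinder, diameter 23 mm, from 64 to 116 mm above the bench, 86 mm from the axis, opposite the loop. It spins freely on its post on the turntable, so it can be held while swung round. A click takes 5 to 12 N here; past the crest, half-way, the turntable falls by itself into the next rest; released before it, it falls back.
- loop (a point): Middle of the level bar (diameter 7 mm, 32 mm long, square to the radius, 92 mm above the bench) of a steel loop on two legs on the turntable, 125 mm from the axis. A sprung roller lets the turntable rest only every 15 degrees; one rest is the set angle. At the start the loop is 3 to 8 clicks clockwise (from above) of it, so the short way is counter-clockwise.
- station (a point): Fixed point under the hook, over the yellow line, 125 mm from the axis and 92 mm above the bench, where the middle of the loop's bar stands when the turntable is at the set angle.
- pivot (a point): Hinge pin of the latch hook, in a grey clevis 215 mm from the axis and 88 mm above the bench. The hook swings up and down in the upright plane through this point and the axis. It is a steel snap hook (31 mm wide, 35 mm deep, mouth down) on a rigid bar; the brass gate closing its mouth opens only inwards.
- pad (a point): Middle of the top face of the red thumb pad (28 mm along the hook, 22 mm wide) on the end of the hook, where it is pressed. With the hook level it lies 89 mm from the pivot towards the axis and 26 mm above the pivot, above the loop's bar at the set angle; it swings about the pivot with the hook.
- hook (a joint): Angle of the hook, rad: 0 level, growing as it is raised; its stiff hinge stays where left (1 to 3 N at the pad moves it). Starts between 0.55 and 0.85. Pressed down on the loop, the gate meets the bar at about 0.28 and takes some 5 N at the pad to push open; the bar has passed it at about 0.04. At about -0.07 the hook bottoms hard on the bar: there the force climbs steeply.
- gate (a joint): Opening angle of the brass gate, rad: 0 shut (its spring returns it there), growing as the bar pushes it inwards, to about 1.25 just before the bar passes and it springs shut.
- jug_mid (a point): Chocolate jug, 70 mm tall, greatest diameter 72 mm, standing loose on a 2 mm rubber mat in the middle of the turntable (foot of the jug 58 mm above the bench). This point is its centre, half-way up.
- tall_jug_mid (a point): Taller chocolate jug, 112 mm tall, diameter 115 mm, standing on the bench; bystander. Centre, half-way up.
- discs_mid (a point): Stack of chocolate discs, diameter 60 mm, 45 mm tall, on the bench; bystander. Centre, half-way up.
- palette: Palette knife, 235 mm long, 24 mm wide, lying flat on the bench; bystander. Origin on its underside, at the root of the blade.
Mind the look-alikes: they are no part of the job. Leave any purple look-alike of the part that bears jug_mid alone.

How it is judged (in metres and radians):
On the way:
1. the stand rests in the click where its loop stands under the raised hook (distance between loop and station below 0.007 m and value of joint hook above 0.4 rad), for 0.3 s.
At the end, for the whole second after the job is handed in: The middle of the loop's bar is within 7 mm of its place under the hook, the hook is down over it (below 0.17 rad) with the gate shut (below 0.08 rad) behind the bar, the small jug stands upright (within 0.15 rad) within 20 mm of the stand's axis (distance between loop and station below 0.007 m and value of joint hook below 0.17 rad and value of joint gate below 0.08 rad and angle between jug_mid's own z axis and vertical below 0.15 rad and horizontal distance between jug_mid and axis below 0.02 m); the robot touches nothing.
It fails at once if the jug on the stand tips (angle between jug_mid's own z axis and vertical above 0.35 rad).
It fails at once if a bystander is moved by more than 20 mm (distance of any of tall_jug_mid, discs_mid, palette from where it was at the start of the episode above 0.02 m).
It fails at once if the hook is rammed: pressed with more than 90 N (contact force between any of the fingers, the arm and hook above 90 N).
It also fails if it takes over 64 s, if anything falls off the work surface, if the arm or the gripper's body presses on something with over 40 N, if the wrist force passes 120 N, or if a joint passes its speed limit or range.

## Working session

There is one attempt and no reset: what is moved stays moved. The work goes in short steps, Python scripts to look and compute and a tool call to move; the robot and the scene stay as the last step left them, time stands still between calls to the robot, and variables do not carry over. Pictures are saved under pics/ and viewed, at most 10 in all, crops included, and the job is handed in when it is done.

Besides the shell and the picture viewer there is one more tool, called after "Request:" by a JSON object that holds its "op" and its "data", one argument or row to a line. carry_out: Moves the arm, as the interface text tells. Its arguments: {"type":"object","properties":{"deltas":{"type":"array"}},"required":["deltas"]}

```bash
mkdir -p pics; cat > h.py <<'E'
import numpy as np, cv2
from plant import ctrl
def ray(s,px):
    K=np.array(s["camera_matrix"]);R=np.array(s["R"]);t=np.array(s["t"])
    d=np.linalg.inv(K)@[px[0],px[1],1]
    return -R.T@t, R.T@d
def atz(s,px,z):
    c,d=ray(s,px); return c+d*(z-c[2])/d[2]
def tri(a,pa,b,pb):
    c1,d1=ray(a,pa);c2,d2=ray(b,pb)
    k=np.linalg.lstsq(np.c_[d1,-d2],c2-c1,rcond=None)[0]
    p,q=c1+d1*k[0],c2+d2*k[1]; return (p+q)/2,np.linalg.norm(p-q)
def save(s,n): cv2.imwrite("pics/"+n,s["color"][:,:,::-1])
E
python3 - <<'E'
from h import *
np.set_printoptions(precision=4,suppress=True)
a=ctrl.snapshot("top");b=ctrl.snapshot("side")
cv2.imwrite("pics/a.png",cv2.resize(np.vstack([a["color"],b["color"]])[:,:,::-1],None,fx=.71,fy=.71)); save(a,"top0.png"); save(b,"side0.png")
for n in "axis handle loop station pivot pad jug_mid tall_jug_mid discs_mid palette".split():
    A=ctrl.spot_point(a,n);B=ctrl.spot_point(b,n)
    f=lambda L:[(np.round(x["centre"],1).tolist(),round(x["p"],2)) for x in L[:3]]
    print(n,f(A),f(B),*(tri(a,A[0]["centre"],b,B[0]["centre"]) if A and B else ""))
    H=dict(axis=.056,handle=.09,loop=.092,station=.092,pivot=.088,jug_mid=.093,tall_jug_mid=.056,discs_mid=.0225,palette=0)
    if n in H: print("   ",*[atz(s,x["centre"],H[n])[:2] for s,L in((a,A),(b,B)) for x in L[:2]])
E
```

```text
axis [([305.6, 188.1], 0.81)] [([269.6, 213.4], 0.9)] [ 0.5874 -0.0577  0.0546] 0.021048547781343765
    [ 0.5979 -0.0573] [ 0.5761 -0.0534]
handle [([331.4, 211.0], 0.47)] [([295.6, 190.4], 0.61)] [ 0.525 -0.12   0.093] 0.01158928255505912
    [ 0.5315 -0.1205] [ 0.5197 -0.1228]
loop [([270.3, 157.5], 0.95)] []
    [0.6679 0.0376]
station [([299.0, 237.0], 0.74)] [([311.1, 212.5], 0.91)] [ 0.4646 -0.0393  0.0878] 0.0017584891887208656
    [ 0.4632 -0.039 ] [ 0.4649 -0.0341]
pivot [([285.4, 271.8], 0.91), ([437.0, 260.9], 0.6)] [([345.1, 219.8], 0.85)] [ 0.3782 -0.0063  0.105 ] 0.0036300658160701737
    [ 0.3771 -0.0068] [ 0.4118 -0.384 ] [ 0.3799 -0.0275]
pad [([297.6, 245.2], 0.52)] [([327.0, 192.6], 0.72)] [ 0.4328 -0.0315  0.16  ] 0.0055377604577714935
jug_mid [([217.9, 183.8], 0.81), ([307.6, 188.3], 0.55)] [([230.8, 286.4], 0.98), ([269.1, 201.8], 0.87)] [0.6122 0.1789 0.0224] 7.136273727994307e-05
    [0.5941 0.1688] [ 0.5883 -0.0594] [0.5883 0.2359] [ 0.577  -0.0547]
tall_jug_mid [([438.4, 262.0], 0.58)] [([345.1, 156.6], 0.73)] [ 0.4081 -0.4037  0.0476] 0.007881930478989696
    [ 0.4115 -0.4005] [ 0.4039 -0.3884]
discs_mid [([416.4, 179.3], 0.83)] [([271.1, 163.1], 0.57)] [ 0.6434 -0.3693  0.0131] 0.0027721052224259682
    [ 0.6393 -0.3659] [ 0.6413 -0.3547]
palette [([136.9, 238.8], 0.95)] [([275.8, 400.3], 0.75)] [ 0.4615  0.3937 -0.0071] 0.0018506859229128077
    [0.4598 0.3913] [0.4616 0.3969]
```

View pics/top0.png

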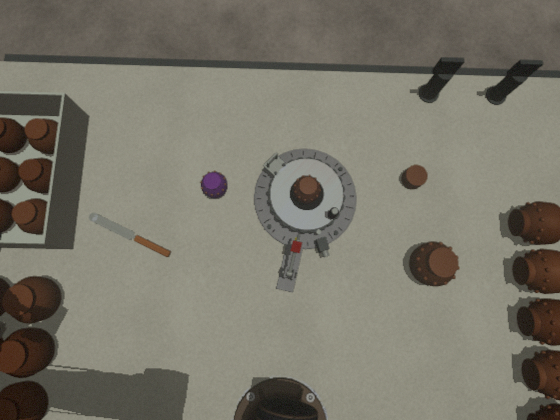

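View pics/side0.png

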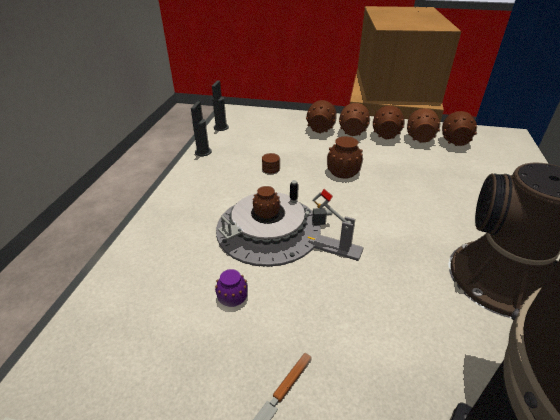

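```bash
python3 - <<'E'
from h import *
np.set_printoptions(precision=4,suppress=True)
o=ctrl.get_obs();print({k:o[k] for k in("clock","tool_pos","orientation","opening","force")})
from scipy.spatial.transform import Rotation as Ro
T=Ro.from_euler("xyz",o["orientation"],degrees=True).as_matrix();print(T)
for g in((.45,.4,.3),(.55,.2,.35),(.52,-.1,.3)): print(T.T@(np.array(g)-o["tool_pos"])/.2)
w=ctrl.snapshot("wrist");print(T.T@(-np.array(w["R"]).T@w["t"]-o["tool_pos"]),w["camera_matrix"],w["R"]@T)
E
```

```text
{'clock': 1.1, 'tool_pos': array([0.2627, 0.6217, 0.2266]), 'orientation': array([-179.9986,    0.0005,  -22.9043]), 'opening': 0.08764404858773318, 'force': array([ 0.5285, -0.7897, -0.0035])}
[[ 0.9212 -0.3892  0.    ]
 [-0.3892 -0.9212  0.    ]
 [-0.     -0.     -1.    ]]
[ 1.2941  0.6569 -0.3671]
[ 2.1438  1.3834 -0.6171]
[ 2.5895  2.8235 -0.3671]
[ 0.0659 -0.0001 -0.1579] [[325.1923   0.     278.9068]
 [  0.     325.1923 202.4069]
 [  0.       0.       1.    ]] [[-0.0002  1.     -0.0005]
 [-0.9686 -0.0003 -0.2485]
 [-0.2485  0.0004  0.9686]]
```

Request:
{"op": "carry_out", "data": {
  "deltas": [
    [[0.84, 0.92, -0.25, -0.0636, 0.0], [0.84, 0.92, -0.25, -0.0636, 0.0], [0.84, 0.92, -0.25, -0.0636, 0.0], [0.84, 0.92, -0.25, -0.0636, 0.0], [0.84, 0.92, -0.25, -0.0636, 0.0]]
  ]
}}

```text
clock: 1.65
tool_pos: [0.3448, 0.3888, 0.2763]
orientation: [-180.0, -0.0, 0.0]
force: [1.4, 0.4, -0.2]
opening: 0.0529
gripper_force: 0.0
```

Request:
{"op": "carry_out", "data": {
  "deltas": [
    [[0.39, 1.0, -0.12, 0, 0.0], [0.39, 1.0, -0.12, 0, 0.0], [0.39, 1.0, -0.12, 0, 0.0], [0.39, 1.0, -0.12, 0, 0.0], [0.39, 1.0, -0.12, 0, 0.0]]
  ]
}}

```text
clock: 2.15
tool_pos: [0.4232, 0.1874, 0.301]
orientation: [-179.9, -0.1, -0.1]
force: [-0.2, 0.6, 0.2]
opening: 0.0439
gripper_force: 0.0
```

Request:
{"op": "carry_out", "data": {
  "deltas": [
    [[0.45, 1.0, -0.12, 0, 0.0], [0.45, 1.0, -0.12, 0, 0.0], [0.45, 1.0, -0.12, 0, 0.0], [0.45, 1.0, -0.12, 0, 0.0], [0.45, 1.0, -0.12, 0, 0.0]]
  ]
}}

```text
clock: 2.65
tool_pos: [0.5134, -0.0126, 0.3243]
orientation: [180.0, -0.0, -0.2]
force: [-0.1, -0.4, -0.6]
opening: 0.0435
gripper_force: 0.0
```

```bash
cat >> h.py <<'E'
def wray(s,px):
    K=np.array(s["camera_matrix"]);R=np.array(s["R"]);t=np.array(s["t"])
    u=(np.array(px)-K[:2,2])/K[0,0];r=np.linalg.norm(u)+1e-9
    d=np.r_[np.sin(r)*u/r,np.cos(r)]
    return -R.T@t,R.T@d
def watz(s,px,z):
    c,d=wray(s,px); return (c+d*(z-c[2])/d[2])[:2]
def wproj(s,X):
    K=np.array(s["camera_matrix"]);p=np.array(s["R"])@X+s["t"]
    r=np.arctan2(np.hypot(*p[:2]),p[2]);return K[:2,2]+K[0,0]*r*p[:2]/np.hypot(*p[:2])
H=dict(axis=.056,handle=.09,loop=.092,station=.092,pivot=.088,jug_mid=.093)
E
python3 - <<'E'
from h import *
np.set_printoptions(precision=4,suppress=True)
print(ctrl.get_obs()["tool_pos"])
w=ctrl.snapshot("wrist");save(w,"w1.png")
for n in H:
    for x in ctrl.spot_point(w,n)[:3]: print(n,np.round(x["centre"],1),round(x["p"],2),watz(w,x["centre"],H[n]))
print([(x["centre"],x["p"]) for x in ctrl.spot_point(w,"pad")])
E
```

```text
[ 0.5134 -0.0126  0.3243]
handle [366.5 163.5] 0.63 [ 0.5286 -0.1215]
loop [242.  49.] 0.62 [0.668 0.031]
station [291.8 217.4] 0.8 [ 0.46   -0.0285]
pivot [283.4 278.2] 0.97 [ 0.3722 -0.0182]
pivot [363.4 164.8] 0.67 [ 0.5266 -0.1181]
jug_mid [141.2 106.3] 0.76 [0.6046 0.1599]
jug_mid [314.7 112.7] 0.71 [ 0.5895 -0.0552]
[([288.6, 262.1], 0.84)]
```

View pics/w1.png

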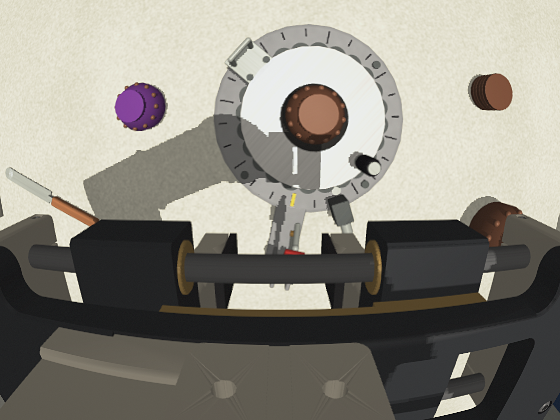

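Request:
{"op": "carry_out", "data": {
  "deltas": [
    [[0.073, 0.542, 0.0, 0, 0.1], [0.073, 0.542, 0.0, 0, 0.1], [0.073, 0.542, 0.3, 0, 0.1], [0.073, 0.542, 0.7, 0, 0.1], [0.073, 0.542, 0.7, 0, 0.1]]
  ]
}}

```text
clock: 3.55
tool_pos: [0.5261, -0.1175, 0.1816]
orientation: [-180.0, 0.0, -0.0]
force: [0.3, -1.1, -0.6]
opening: 0.0483
gripper_force: 0.0
```

```bash
python3 - <<'E'
from h import *
np.set_printoptions(precision=4,suppress=True)
o=ctrl.get_obs();print(o["tool_pos"],o["opening"])
w=ctrl.snapshot("wrist");save(w,"w2.png")
for n in H:
    for x in ctrl.spot_point(w,n)[:2]: print(n,np.round(x["centre"],1),round(x["p"],2),watz(w,x["centre"],H[n]))
o=ctrl.get_obs();print(o["tool_pos"],o["opening"])
E
```

```text
[ 0.5261 -0.1175  0.1816] 0.04828797242959674
handle [283.7 200.2] 0.64 [ 0.5298 -0.121 ]
handle [502.2 289.9] 0.36 [ 0.4315 -0.3553]
loop [100.2  43.4] 0.61 [0.666  0.0324]
jug_mid [ 17.6 125. ] 0.79 [0.6056 0.1337]
[ 0.5288 -0.1173  0.1866] 0.048494885780401
```

View pics/w2.png

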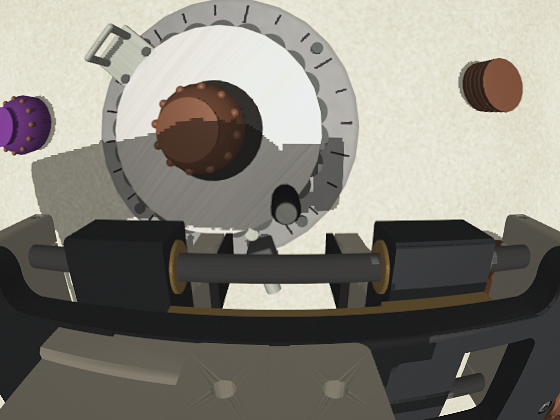

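Request:
{"op": "carry_out", "data": {
  "deltas": [
    [[0.0, 0.017, 0.2, 0, 0.1], [0.0, 0.017, 0.35, 0, 0.1], [0.0, 0.017, 0.53, 0, 0.1], [0.0, 0.017, 0.53, 0, 0.1], [0.0, 0.017, 0.53, 0, -1]]
  ]
}}

```text
clock: 4.4
tool_pos: [0.5281, -0.1211, 0.0794]
orientation: [180.0, -0.1, 0.0]
force: [0.7, -0.3, 0.7]
opening: 0.0443
gripper_force: 0.0
```

Request:
{"op": "carry_out", "data": {
  "deltas": [
    [[0, 0, 0, 0, -1], [0, 0, 0, 0, -1], [0, 0, 0, 0, -1], [0, 0, 0, 0, -1]]
  ]
}}

```text
clock: 4.8
tool_pos: [0.5282, -0.1219, 0.0796]
orientation: [179.9, -0.2, 0.0]
force: [-0.4, -4.7, 7.9]
opening: 0.0227
gripper_force: 30.0
```

```bash
python3 - <<'E'
from h import *
np.set_printoptions(precision=4,suppress=True)
o=ctrl.get_obs();print(o["tool_pos"],o["opening"],o["joint_pos"],o["force"],o["gripper_force"])
A=np.array([.5856,-.0593]);h=o["tool_pos"][:2];r=h-A
print(np.linalg.norm(r),np.degrees(np.arctan2(r[1],r[0])))
u=r/np.linalg.norm(r);A=h-.086*u;a0=np.arctan2(u[1],u[0]);print(A)
for d in range(0,129,5):
    p=A+.086*np.array([np.cos(a0+np.radians(d)),np.sin(a0+np.radians(d))]);q=(p-h)/.2
    print(d,round(q[0],3),round(-q[1],3))
E
```

```text
[ 0.5282 -0.1219  0.0796] 0.022666691116287958 [  7.7903  16.3138 -27.1379   0.1105 -46.4001  82.1627] [-0.3986 -4.7118  7.9289] 30.0016987323761
0.0849260509288052 -132.5538851513884
[ 0.5863 -0.0585]
0 0.0 -0.0
5 0.029 0.024
10 0.059 0.046
15 0.092 0.064
20 0.126 0.08
25 0.161 0.093
30 0.197 0.103
35 0.234 0.11
40 0.272 0.113
45 0.309 0.113
50 0.347 0.11
55 0.383 0.103
60 0.42 0.093
65 0.455 0.081
70 0.489 0.065
75 0.521 0.046
80 0.552 0.025
85 0.581 0.001
90 0.608 -0.026
95 0.632 -0.055
100 0.653 -0.085
105 0.672 -0.118
110 0.688 -0.152
115 0.701 -0.187
120 0.711 -0.223
125 0.717 -0.26
```

Request:
{"op": "carry_out", "data": {
  "deltas": [
    [[0.029, 0.024, 0, 0, -1], [0.059, 0.046, 0, 0, -1], [0.092, 0.064, 0, 0, -1], [0.092, 0.064, 0, 0, -1]]
  ]
}}

```text
clock: 5.2
tool_pos: [0.5465, -0.1346, 0.0796]
orientation: [180.0, -0.1, 0.0]
force: [-1.1, -3.1, 7.6]
opening: 0.0224
gripper_force: 30.0
```

Request:
{"op": "carry_out", "data": {
  "deltas": [
    [[0.034, 0.016, 0, 0, -1], [0.069, 0.029, 0, 0, -1], [0.105, 0.039, 0, 0, -1], [0.105, 0.039, 0, 0, -1]]
  ]
}}

```text
clock: 5.6
tool_pos: [0.5674, -0.1422, 0.0796]
orientation: [180.0, -0.1, 0.0]
force: [-1.6, -2.0, 8.4]
opening: 0.0223
gripper_force: 30.0
```

Request:
{"op": "carry_out", "data": {
  "deltas": [
    [[0.037, 0.007, 0, 0, -1], [0.075, 0.01, 0, 0, -1], [0.112, 0.01, 0, 0, -1], [0.15, 0.007, 0, 0, -1], [0.186, 0.0, 0, 0, -1]]
  ]
}}

```text
clock: 6.1
tool_pos: [0.5997, -0.1431, 0.0793]
orientation: [179.9, 0.4, -0.0]
force: [-17.1, -3.7, 26.0]
opening: 0.0225
gripper_force: 30.0
```

Request:
{"op": "carry_out", "data": {
  "deltas": [
    [[0.037, -0.01, 0, 0, -1], [0.072, -0.022, 0, 0, -1], [0.106, -0.038, 0, 0, -1], [0.138, -0.057, 0, 0, -1], [0.138, -0.057, 0, 0, -1]]
  ]
}}

```text
clock: 6.6
tool_pos: [0.6318, -0.1311, 0.0796]
orientation: [179.9, -0.1, -0.0]
force: [-2.4, -2.0, 7.4]
opening: 0.0225
gripper_force: 30.0
```

```bash
python3 - <<'E'
from h import *
np.set_printoptions(precision=4,suppress=True)
w=ctrl.snapshot("wrist")
for n in("loop","jug_mid","station"):
    for x in ctrl.spot_point(w,n)[:2]: print(n,np.round(x["centre"],1),round(x["p"],2),watz(w,x["centre"],H[n]))
for s in("top","side"):
    a=ctrl.snapshot(s)
    for n in("loop","handle","jug_mid","station"):
        for x in ctrl.spot_point(a,n)[:2]: print(s,n,np.round(x["centre"],1),round(x["p"],2),atz(a,x["centre"],H[n])[:2])
o=ctrl.get_obs();p=o["tool_pos"];print(p,o["force"],np.degrees(np.arctan2(p[1]+.0585,p[0]-.5863))+132.55)
E
```

```text
top jug_mid [216.6 184. ] 0.89 [0.5935 0.1721]
top jug_mid [305.1 191.9] 0.8 [ 0.5787 -0.0531]
top station [298.2 237.7] 0.58 [ 0.4614 -0.037 ]
side loop [286.  229.6] 0.71 [0.5136 0.0422]
side jug_mid [269.1 202.2] 0.9 [ 0.5766 -0.0531]
side jug_mid [229.4 283.8] 0.65 [0.5932 0.23  ]
side station [314.1 210.7] 0.97 [ 0.4586 -0.0428]
[ 0.6329 -0.1304  0.0796] [ 1.3552 -1.5307  6.2611] 75.51503155150822
```

Request:
{"op": "carry_out", "data": {
  "deltas": [
    [[0.031, -0.021, 0, 0, -1], [0.06, -0.045, 0, 0, -1], [0.087, -0.072, 0, 0, -1], [0.087, -0.072, 0, 0, -1]]
  ]
}}

```text
clock: 7.7
tool_pos: [0.6492, -0.1167, 0.0796]
orientation: [179.9, -0.1, -0.0]
force: [-2.1, -0.5, 7.7]
opening: 0.0223
gripper_force: 30.0
```

Request:
{"op": "carry_out", "data": {
  "deltas": [
    [[0.024, -0.029, 0, 0, -1], [0.045, -0.059, 0, 0, -1], [0.064, -0.092, 0, 0, -1], [0.064, -0.092, 0, 0, -1]]
  ]
}}

```text
clock: 8.1
tool_pos: [0.6622, -0.0984, 0.0796]
orientation: [179.9, -0.1, -0.0]
force: [-0.8, -1.6, 7.8]
opening: 0.0221
gripper_force: 30.0
```

Request:
{"op": "carry_out", "data": {
  "deltas": [
    [[0.016, -0.034, 0, 0, -1], [0.029, -0.069, 0, 0, -1], [0.039, -0.105, 0, 0, -1], [0.039, -0.105, 0, 0, -1], [0.039, -0.105, 0, 0, -1]]
  ]
}}

```text
clock: 8.6
tool_pos: [0.6701, -0.0769, 0.0796]
orientation: [180.0, -0.1, -0.0]
force: [-1.5, 1.5, 6.5]
opening: 0.0224
gripper_force: 30.0
```

```bash
python3 - <<'E'
from h import *
np.set_printoptions(precision=4,suppress=True)
for s in("top","side"):
    a=ctrl.snapshot(s);cv2.imwrite(f"pics/c_{s}.png",cv2.resize((a["color"][130:310,210:390] if s=="top" else a["color"][150:290,190:390])[:,:,::-1],None,fx=4,fy=4,interpolation=cv2.INTER_CUBIC)[:600,:800])
    for n in("loop","handle","jug_mid","station"):
        for x in ctrl.spot_point(a,n)[:2]: print(s,n,np.round(x["centre"],1),round(x["p"],2),atz(a,x["centre"],H[n])[:2])
o=ctrl.get_obs();p=o["tool_pos"];print(p,o["force"],np.degrees(np.arctan2(p[1]+.0585,p[0]-.5863))+132.55)
E
```

```text
top loop [298.2 238.6] 0.64 [ 0.4591 -0.0371]
top handle [312.9 159. ] 0.53 [ 0.6676 -0.0729]
top jug_mid [306.6 190.8] 0.83 [ 0.5816 -0.0569]
top station [297.5 236. ] 0.73 [ 0.4656 -0.0352]
side loop [313.5 213.3] 0.96 [ 0.4586 -0.0321]
side handle [239.  192.7] 0.45 [ 0.6658 -0.0817]
side jug_mid [269.1 201.9] 0.81 [ 0.5769 -0.0543]
side jug_mid [228.9 286.7] 0.73 [0.5918 0.2375]
side station [309.7 211.6] 0.95 [ 0.4689 -0.0369]
[ 0.6702 -0.0763  0.0796] [-1.8756  1.2396  6.6671] 120.59641739104222
```

View pics/c_side.png

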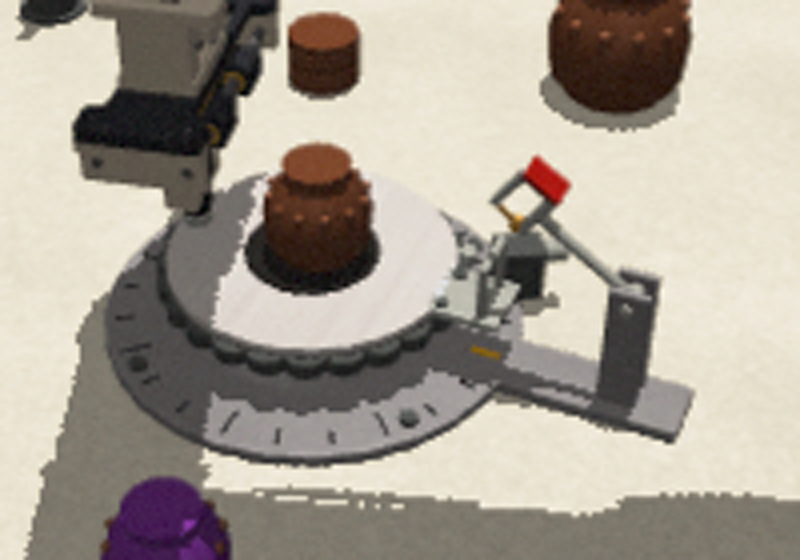

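Request:
{"op": "carry_out", "data": {
  "deltas": [
    [[0, 0, 0, 0, 0.1], [0, 0, 0, 0, 0.1], [0, 0, 0, 0, 0.1], [0, 0, -0.3, 0, 0.1], [0, 0, -0.5, 0, 0.1]]
  ]
}}

```text
clock: 9.6
tool_pos: [0.6679, -0.0768, 0.1769]
orientation: [180.0, 0.3, -0.0]
force: [3.0, -0.0, 1.1]
opening: 0.0476
gripper_force: 0.0
```

Request:
{"op": "carry_out", "data": {
  "deltas": [
    [[-0.1, 0, -0.5, 0, -1], [-0.4, -0.1, -0.7, 0, -1], [-0.6, -0.1, -0.7, 0, -1], [-0.7, -0.1, -0.7, 0, -1], [-0.7, -0.1, -0.7, 0, -1]]
  ]
}}

```text
clock: 10.1
tool_pos: [0.5267, -0.0565, 0.3212]
orientation: [-179.9, -0.3, 0.0]
force: [0.5, 0.9, -0.2]
opening: 0.0139
gripper_force: 0.0
```

```bash
python3 - <<'E'
from h import *
np.set_printoptions(precision=4,suppress=True)
o=ctrl.get_obs();print(o["tool_pos"],o["force"],o["opening"])
w=ctrl.snapshot("wrist");save(w,"w3.png")
for n in H:
    for x in ctrl.spot_point(w,n)[:2]: print(n,np.round(x["centre"],1),round(x["p"],2),watz(w,x["centre"],H[n]))
a=ctrl.snapshot("top");b=ctrl.snapshot("side")
for n in("pad","pivot","loop","handle"):
    A,B=[[(np.round(x["centre"],1),round(x["p"],2)) for x in ctrl.spot_point(s,n)[:1]] for s in(a,b)]
    print(n,A,B,*(tri(a,A[0][0],b,B[0][0]) if A and B else ""))
E
```

```text
[ 0.5267 -0.0565  0.3212] [ 0.4793  0.8528 -0.1952] 0.013912332119431754
handle [294.7  59.2] 0.61 [ 0.6686 -0.0747]
loop [256.9 225.9] 0.6 [ 0.464  -0.0284]
station [258.8 226. ] 0.55 [ 0.4639 -0.0308]
pivot [ 36.7 206.6] 0.39 [0.4867 0.3181]
jug_mid [278.9 129.5] 0.77 [ 0.5834 -0.0561]
jug_mid [110.7 120.1] 0.74 [0.6041 0.1609]
pad [(array([294.9, 246. ]), 0.52)] [(array([329.4, 193.4]), 0.48)] [ 0.4285 -0.025   0.1634] 0.00932914668853515
pivot [(array([285.8, 272. ]), 0.77)] [(array([347. , 220.5]), 0.71)] [ 0.3757 -0.0073  0.103 ] 0.0006420942045361986
loop [(array([296.5, 240.9]), 0.84)] [(array([310.8, 212.1]), 0.6)] [ 0.4594 -0.0328  0.0936] 0.012456921355216059
handle [] [(array([239.4, 192.2]), 0.65)]
```

View pics/w3.png

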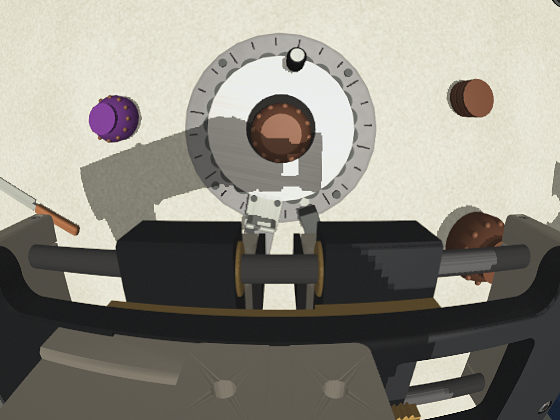

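Request:
{"op": "carry_out", "data": {
  "deltas": [
    [[-0.48, -0.15, 0.0, 0.0336, -1], [-0.48, -0.15, 0.0, 0.0336, -1], [-0.48, -0.15, 0.5, 0.0336, -1], [-0.48, -0.15, 0.5, 0.0336, -1], [-0.48, -0.15, 0.5, 0.0336, -1]]
  ]
}}

```text
clock: 11.45
tool_pos: [0.4288, -0.0273, 0.213]
orientation: [179.8, 0.5, -12.1]
force: [-0.7, -0.3, 0.5]
opening: 0.0002
gripper_force: 0.0
```

```bash
python3 - <<'E'
from h import *
np.set_printoptions(precision=4,suppress=True)
for i in range(3):a=ctrl.snapshot("side")
o=ctrl.get_obs();p=o["tool_pos"];print(p,o["orientation"],o["force"],o["opening"])
b=ctrl.snapshot("top")
c=lambda s,r0,c0:cv2.resize(s["color"][r0:r0+150,c0:c0+100][:,:,::-1],None,fx=4,fy=4,interpolation=cv2.INTER_CUBIC)
cv2.imwrite("pics/d.png",np.hstack([c(a,130,280),c(b,180,250)]))
for n in("pad","loop","station"):
  for s in(a,b): print(n,[(np.round(x["centre"],1),round(x["p"],2)) for x in ctrl.spot_point(s,n)[:1]])
P=np.array([.3763,-.0134]);u=np.array([.977,-.21])
d=p[:2]-P;print("radial,lateral",d@u,d@[-u[1],u[0]])
for t in(.7,.63,.55,.4,.28,.15,.04,0,-.04,-.07):print(t,.089*np.cos(t)-.026*np.sin(t),.088+.089*np.sin(t)+.026*np.cos(t))
E
```

```text
[ 0.4348 -0.0265  0.2199] [179.9996  -0.1278 -12.0774] [ 0.3461 -0.642   0.4828] 0.0007122679580535531
pad [(array([329.7, 192. ]), 0.77)]
pad []
loop []
loop [(array([287.8, 272. ]), 0.5)]
station [(array([311.6, 212.9]), 0.67)]
station [(array([133.4, 236.3]), 0.54)]
radial,lateral 0.05992993405479189 -0.00046376681630830096
0.7 0.05132129480013951 0.1652212710335512
0.63 0.056596684533282496 0.16144259867297792
0.55 0.06228481451109886 0.1566848009483758
0.4 0.07184955156623185 0.1466058183095449
0.28 0.07834868714699164 0.13758309411828618
0.15 0.08411523449199418 0.12700804181648742
0.04 0.08788908680397454 0.11753825351579586
0 0.089 0.11399999999999999
-0.04 0.08996853218167951 0.11042015203057498
-0.07 0.09060055305331773 0.10771141259354484
```

View pics/d.png

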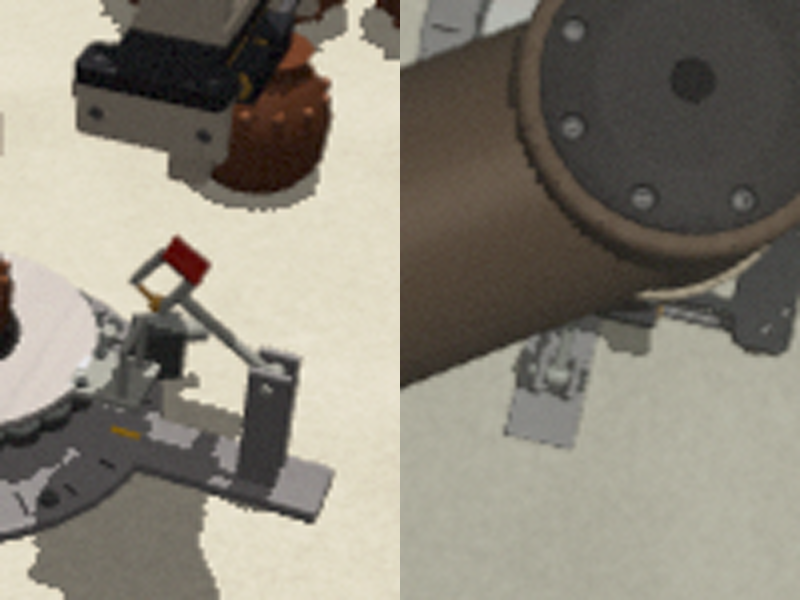

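Request:
{"op": "carry_out", "data": {
  "deltas": [
    [[0, 0, 0.1, 0, -1], [0, 0, 0.19, 0, -1], [0, 0, 0.22, 0, -1], [0.005, 0, 0.245, 0, -1], [0.01, 0, 0.27, 0, -1]]
  ]
}}

```text
clock: 12.45
tool_pos: [0.4362, -0.0269, 0.1644]
orientation: [-180.0, -0.1, -12.1]
force: [0.5, -1.3, 1.9]
opening: 0.0006
gripper_force: 0.7
```

Request:
{"op": "carry_out", "data": {
  "deltas": [
    [[0.01, 0, 0.025, 0, -1], [0.025, 0, 0.05, 0, -1], [0.04, 0, 0.075, 0, -1], [0.052, 0, 0.1, 0, -1], [0.062, 0, 0.12, 0, -1]]
  ]
}}

```text
clock: 12.95
tool_pos: [0.4476, -0.0296, 0.1393]
orientation: [180.0, 0.0, -12.1]
force: [-0.3, -0.3, 1.4]
opening: 0.0006
gripper_force: 0.6
```

Request:
{"op": "carry_out", "data": {
  "deltas": [
    [[0.012, 0, 0.025, 0, -1], [0.024, 0, 0.05, 0, -1], [0.034, 0, 0.07, 0, -1], [0.043, 0, 0.09, 0, -1], [0.05, 0, 0.105, 0, -1]]
  ]
}}

```text
clock: 13.45
tool_pos: [0.4571, -0.0317, 0.1183]
orientation: [180.0, 0.0, -12.1]
force: [0.7, -1.0, -0.3]
opening: 0.0004
gripper_force: 0.0
```

```bash
python3 - <<'E'
from h import *
a=ctrl.snapshot("side")
o=ctrl.get_obs();print(o["tool_pos"],o["force"])
cv2.imwrite("pics/e.png",cv2.resize(a["color"][150:270,270:400][:,:,::-1],None,fx=5,fy=5,interpolation=cv2.INTER_CUBIC))
E
```

```text
[ 0.45679287 -0.03177918  0.11772601] [-0.3145594  -0.40096272 -0.70164683]
```

View pics/e.png

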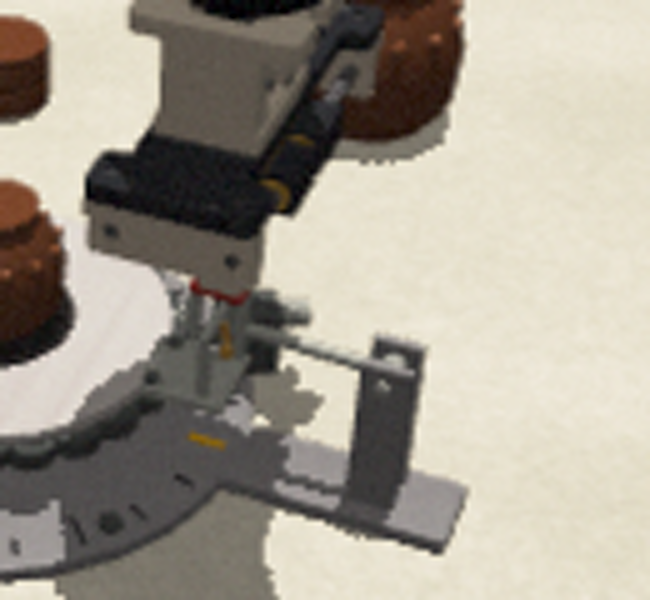

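Request:
{"op": "carry_out", "data": {
  "deltas": [
    [[0.002, 0, 0.012, 0, -1], [0.004, 0, 0.024, 0, -1], [0.004, 0, 0.024, 0, -1]]
  ]
}}

```text
clock: 13.8
tool_pos: [0.4577, -0.0319, 0.1136]
orientation: [180.0, 0.0, -12.1]
force: [0.1, -0.4, 0.1]
opening: 0.0006
gripper_force: 0.0
```

Request:
{"op": "carry_out", "data": {
  "deltas": [
    [[0.002, 0, 0.006, 0, -1], [0.003, 0, 0.012, 0, -1], [0.003, 0, 0.012, 0, -1]]
  ]
}}

```text
clock: 14.1
tool_pos: [0.4584, -0.032, 0.1115]
orientation: [180.0, 0.0, -12.1]
force: [0.0, 0.1, 0.5]
opening: 0.0005
gripper_force: 0.0
```

Request:
{"op": "carry_out", "data": {
  "deltas": [
    [[0, 0, 0.006, 0, -1], [0.0, 0, 0.012, 0, -1], [0.0, 0, 0.012, 0, -1]]
  ]
}}

```text
clock: 14.4
tool_pos: [0.4589, -0.0319, 0.1093]
orientation: [-180.0, -0.0, -12.1]
force: [1.9, -0.4, 1.0]
opening: 0.0003
gripper_force: 0.7
```

Request:
{"op": "carry_out", "data": {
  "deltas": [
    [[0, 0, 0.006, 0, -1], [0.0, 0, 0.012, 0, -1], [0.0, 0, 0.012, 0, -1]]
  ]
}}

```text
clock: 14.7
tool_pos: [0.4592, -0.032, 0.1082]
orientation: [-180.0, -0.1, -12.1]
force: [-3.5, 0.7, 16.1]
opening: 0.0003
gripper_force: 8.2
```

Request:
{"op": "carry_out", "data": {
  "deltas": [
    [[0, 0, -0.05, 0, -1], [0, 0, -0.2, 0, -1], [0, 0, -0.45, 0, -1], [0, 0, -0.6, 0, -1], [0, 0, -0.6, 0, -1]]
  ]
}}

```text
clock: 15.2
tool_pos: [0.4607, -0.0315, 0.2314]
orientation: [-179.8, -0.4, -12.1]
force: [-0.1, 0.8, -0.9]
opening: 0.0007
gripper_force: 0.0
```

Request:
{"op": "carry_out", "data": {
  "deltas": [
    [[0.6, 0, -0.3, 0, -1], [0.6, 0, -0.3, 0, -1], [0.6, 0, -0.3, 0, -1], [0.6, 0, -0.3, 0, -1], [0.6, 0, -0.3, 0, -1]]
  ]
}}

```text
clock: 15.7
tool_pos: [0.5756, -0.0572, 0.2855]
orientation: [180.0, 0.1, -12.2]
force: [0.3, 0.6, -0.3]
opening: 0.0005
gripper_force: 0.0
```

```bash
python3 - <<'E'
from h import *
np.set_printoptions(precision=4,suppress=True)
a=ctrl.snapshot("side");b=ctrl.snapshot("top")
o=ctrl.get_obs();print(o["tool_pos"],o["force"],o["clock"])
cv2.imwrite("pics/f.png",cv2.resize(a["color"][150:270,250:400][:,:,::-1],None,fx=5,fy=5,interpolation=cv2.INTER_CUBIC))
for n in("loop","station","pad","jug_mid","handle"):
  for s in(a,b): print(n,[(np.round(x["centre"],1),round(x["p"],2),atz(s,x["centre"],H.get(n,.11))) for x in ctrl.spot_point(s,n)[:2]])
E
```

```text
[ 0.5746 -0.057   0.2857] [ 0.5968 -0.1082  0.1912] 15.8
loop []
loop [(array([294.7, 236. ]), 0.76, array([ 0.4654, -0.0283,  0.092 ]))]
station [(array([311.9, 213.1]), 0.67, array([ 0.4626, -0.0321,  0.092 ]))]
station [(array([296.5, 238. ]), 0.95, array([ 0.4605, -0.0328,  0.092 ]))]
pad [(array([315.2, 206.8]), 0.73, array([ 0.4559, -0.0358,  0.11  ]))]
pad [(array([296.9, 235.7]), 0.48, array([ 0.464 , -0.0326,  0.11  ]))]
jug_mid [(array([272.3, 202.3]), 0.83, array([ 0.5685, -0.0543,  0.093 ])), (array([229.8, 290.2]), 0.67, array([0.5873, 0.2457, 0.093 ]))]
jug_mid [(array([310.3, 193.9]), 0.76, array([ 0.5738, -0.0664,  0.093 ]))]
handle [(array([241. , 193.6]), 0.54, array([ 0.6594, -0.0788,  0.09  ])), (array([275. , 162.6]), 0.16, array([ 0.6047, -0.2516,  0.09  ]))]
handle []
```

View pics/f.png

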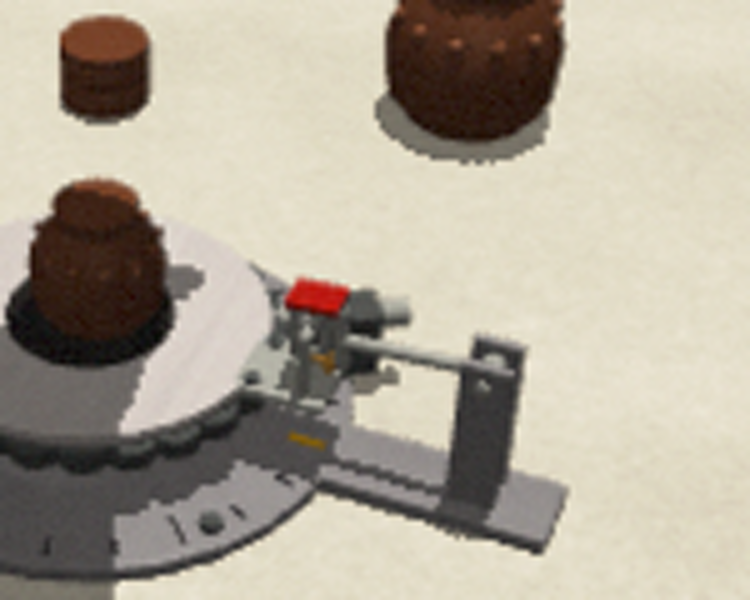

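```bash
python3 -c "
from plant import ctrl
print(ctrl.close_job())"
```

```text
the job is handed in; nothing more can be done
None
```

The job is handed in at about 16 s, with no verdict returned. The stand was turned 8 clicks counter-clockwise to the yellow line and the hook pressed down to about 16 N. In the last picture the gate looked shut behind the bar and the jug stood upright on its mat.

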